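Switch the ball sorter over and run the batch

ROBOT

A 7-joint arm with a two-finger parallel gripper is mounted at the origin on the work surface; the furniture and walls round the work are solid. World frame = base frame: x ahead of the robot, y to its left, z up, the work surface at z = 0. Lengths are in m, angles in rad, forces in N, time in s.
With the tool pointing down it reaches from about 0.425 to 0.925 m from the base axis. Payload 6.8 kg.
Tool frame: the origin (TCP) lies at the very end of the fingers, on their centre line; the grasp point (between the pads) lies 19 mm behind it; z points along the fingers, y is the line along which they close (so a half turn about z gives the same grasp; the last joint's range is limited). The gripper opens to 85 mm and grips with 20 to 120 N. Pads are 22 mm wide; open, the fingers measure 114 mm over their backs; the gripper's body (76 mm by 85 mm) begins 54 mm behind the grasp point. The pads swing forward as they close: fully open they stand 13 mm farther back than shut.
Start: joints at [1.239, 0.477, 0.022, 1.555, -0.011, 1.109, -0.083], TCP at [0.15, -0.658, 0.231] pointing down, gripper open.
Joint ranges: [-2.96, 2.96], [-0.34, 2.1], [-1.41, 1.46], [0.24, 2.44], [-1.37, 4.51], [0.17, 1.92], [-2.96, 2.96]. Speed limits (rad/s): [2.39, 2.39, 3.14, 3.14, 3.14, 3.14, 3.14].

INTERFACE

Orientations are given as a unit quaternion [w, x, y, z].
In Python, from station import bot gives the robot as it stands. The module is installed in compiled form; this text tells all that it offers.
- The arm moves only by the shell command python3 -m jog 'ROWS' [OPENING] [FORCE]. ROWS is JSON, a list of rows, each a list of 4 numbers: the shift along the tool's x, y, z in cm, then the turn about the tool's z in rad. In form: [[x, y, z, spin], ...]. A call has 1 to 20 rows; each row is the pose to reach, as a shift and turn from the pose commanded when the call began, along the tool's axes at that moment; what a row does not reach only later rows make up. A row lasts 1/12 s, in which the tool goes at most 41.7 mm and 7.16 degrees, less where a joint would pass 70% of its speed; a pose out of reach is approached as far as the arm can. A call with a gripper value outside its range is refused whole. OPENING is the closure, from -1 (fully open) to 1 (shut), set as the call begins (- or left out, the last holds). The fingers move at their own pace and stop on an object; FORCE is the grip in N (left out, the last holds). Time passes only in rows, so rows that repeat a pose let the fingers close. It gives the time, the measured TCP pose, the force, the opening and the grip force at its end, in the units of the state.
- bot.get_obs(): the state, without advancing time (a new reading comes with each control period).
- bot.read_camera(name): name is "scene" or "top" or "wrist"; returns a dict with "pixels" (384x512x3 uint8, red, green, blue), "depth" (384x512 float32, m along the optical axis (not along the pixel's ray), 0 where there is no reading), "fovy" (degrees; the focal length in pixels is half the picture's height over the tangent of half this angle, whatever the lens; pixels are square), "cx", "cy" (the principal point, pixels), "distortion" ([k1, k2, p1, p2, k3] as OpenCV has them; the pictures are not rectified), "pose" (4x4, takes a point from camera to world coordinates). Camera axes: x right, y down, z forward; pixel columns grow to the right and rows downward; lengths in m; the calibration is good to about 2 mm. A picture is of the moment at which its call begins.
- bot.hand_in(): hands the job in; it is judged then, once.
The state is a dict: "t": time; "q": joint angles; "joint_vel": joint speeds; "joint_torque": joint torques, N m; "eef_pos": TCP position; "tool_rot": TCP orientation; "contact_force": force on the tool from outside, world axes, zero at the start; "torque": the same for the moment, N m; "gripper_width": opening from 0.0 (shut) to 1.0 (fully open); "grasp_force": force on a finger pad.
Only numpy, scipy, OpenCV 4.12 (cv2) and the standard library are available. Lean on these libraries where they do the work, as an engineer would, in place of code of your own. Each camera call takes 0.05 s, during which the arm holds its last target. There are 200 camera calls.

TASK

The ball sorter on the bench is set to the wrong side for the next batch: with a fingertip, rock its seesaw gate over the pivot so that it leans to the other chute and stays there. Then press the black pad of the drop stop right down and keep it down until all three waiting steel balls have run through into the tub below that other chute, and let the pad come up again. Work by touch alone: pick nothing up, keep your hand off the balls, and leave everything lying round the sorter where it is.

Things in the scene. Friction and masses are not known exactly. Their poses are not given: they have to be found in the camera images.
- sorter: gravity ball sorter of aluminium sheet on a plywood base plate 400 x 280 x 12 mm (x from -95 to 305 mm), fixed to the bench. Origin on the bench right below the gate's pivot; x points away from the robot up the infeed, y to the left along the gate, z up; it may stand turned by up to about 12 degrees
- lip (a point): lower end of the infeed channel's floor, 26 mm beyond the pivot (sorter x) and 182 mm above the bench, where balls drop into the middle of the gate. The straight channel, 34 mm wide with 24 mm walls, rises from here at 10 degrees along sorter x to x = 297 mm; its highest point is 254 mm above the bench
- mouth_left (a point): lower end of the left chute's floor, 178 mm to the left of the pivot, 111 mm above the bench, over the left tub. The chute, 58 mm wide, centred on sorter x = 0, leads here from the left end of the gate (103 mm left of the pivot); its walls are at most 158 mm above the bench
- mouth_right (a point): the same for the right chute, over the right tub
- gate (a joint): seesaw gate, a trough 220 mm long, pivoted in the middle about the sorter's x axis 130 mm above the bench. In rad: +0.22 = left end down (balls run left), -0.22 = right end down. Top-heavy (steel weight disc on its front wall): it rests only at either stop and falls over by itself once past level (0); about 0.6 N on the raised tab rocks it. It may lean either way at the start
- tab_left (a point): middle of the upper face of the left press tab, a flat 44 x 34 mm tab on the robot's side of the gate: sorter x = -50, y = 88 mm and 30 mm above the pivot when the gate is level. 178 mm above the bench when raised (gate leans right), 140 mm when down. Pressing the raised tab down by some 25 mm takes the gate past level; free space above and in front
- tab_right (a point): the same for the right tab (88 mm to the right of the pivot); 178 mm above the bench when the gate leans left (raised), 140 mm when it leans right
- stop (a joint): drop stop, a steel blade standing up through the floor of the infeed channel. In m: 0 = up (holds the balls back), grows as its pad is pressed straight down, 0.024 = bottomed. From 0.018 on the blade is below the floor and the balls roll over it; all three need about 2 s to reach the tub. A spring (2 N at the top, 4.6 N at the bottom) lifts it when let go
- pad (a point): middle of the top of the stop's black round push pad, 30 mm across, 62 mm to the right of the infeed channel's middle and 149 mm beyond the pivot, 246 mm above the bench when up; 20 to 23 mm of travel down releases the balls. Free space above it
- ball_1: steel ball 24 mm in diameter, 57 g, first in the queue behind the stop; origin at its centre; not to be touched
- ball_2: the same, second in the queue
- ball_3: the same, last in the queue
- tub_left: open white plastic tub 105 x 135 x 98 mm below the mouth of the left chute, empty, held in place on the bench; origin at the centre of its underside, its x the 105 mm side
- tub_right: the same below the mouth of the right chute
- superglue: small glue bottle with a tall cap, 33 x 33 x 88 mm, standing on the sorter's base plate right of the infeed; origin under its middle (as for all that follow)
- hex_keys: folding hex key set 22 x 108 x 28 mm, loose on the bench
- screwdriver: screwdriver 188 mm long, lying on the bench between the sorter and the robot
- steel_block: machined steel block 40 x 60 x 30 mm with bores, on the front edge of the sorter's base plate
- kraft_carton: small brown carton 60 x 85 x 62 mm, on the bench right of the infeed
- bolt: hex bolt 43 mm long standing on its head, on the sorter's base plate left of the infeed
- spool: solder spool 46 mm across, 28 mm high, lying on the sorter's base plate left of the infeed

How it is judged:
By the outcome, as a careful person would: the job done as asked, in the order asked, and still so for the second after the job is handed in, with the robot touching nothing.
It also fails if it takes over 48 s, if anything falls off the work surface, if the arm or the gripper's body presses on something with over 40 N, if the wrist force passes 120 N, or if a joint passes its speed limit or range.

## Working session

There is one attempt and no reset: what is moved stays moved. The work goes in short steps, Python scripts to look and compute and a shell command to move; the robot and the scene stay as the last step left them, time stands still between calls to the robot, and variables do not carry over. Pictures are saved under pics/ and viewed, at most 10 in all, crops included, and the job is handed in when it is done.

```bash
mkdir -p pics; cat > h.py <<'E'
import numpy as np, cv2
from station import bot
def K(c):
    f=c["pixels"].shape[0]/2/np.tan(np.radians(c["fovy"])/2)
    return np.array([[f,0,c["cx"]],[0,f,c["cy"]],[0,0,1]])
def rays(c,uv):
    p=cv2.undistortPoints(np.array(uv,float).reshape(-1,1,2),K(c),np.array(c["distortion"])).reshape(-1,2)
    return np.c_[p,np.ones(len(p))]
def plane(c,uv,z):
    P=np.array(c["pose"]);d=rays(c,uv)@P[:3,:3].T;o=P[:3,3]
    return o+d*((z-o[2])/d[:,2])[:,None]
def cloud(c):
    h,w=c["depth"].shape;u,v=np.meshgrid(np.arange(w),np.arange(h))
    r=rays(c,np.c_[u.ravel(),v.ravel()])*c["depth"].reshape(-1,1)
    P=np.array(c["pose"]);return (r@P[:3,:3].T+P[:3,3]).reshape(h,w,3)
E
python3 - <<'E'
from h import *
import pickle
d={}
for n in("scene","top"):
    c=bot.read_camera(n);d[n]=c
    cv2.imwrite(f"pics/{n}0.png",c["pixels"][:,:,::-1]);print(n,np.round(c["pose"],3).tolist(),c["fovy"])
pickle.dump(d,open("d.pkl","wb"))
o=bot.get_obs();print(o["t"],o["eef_pos"],o["tool_rot"],o["gripper_width"])
E
```

```text
scene [[0.81, -0.37, 0.455, 0.16], [-0.586, -0.484, 0.65, -0.556], [-0.02, -0.793, -0.608, 0.711], [0.0, 0.0, 0.0, 1.0]] 56.24132195311354
top [[-0.06, -0.975, 0.216, 0.315], [-0.998, 0.058, -0.014, 0.039], [0.001, -0.216, -0.976, 1.319], [0.0, 0.0, 0.0, 1.0]] 43.46964445821379
0.1 [ 0.14965731 -0.65766352  0.23041344] [-8.07916057e-04  9.93743020e-01  1.11687642e-01 -1.70124954e-04] 0.9999178443869057
```

View pics/scene0.png

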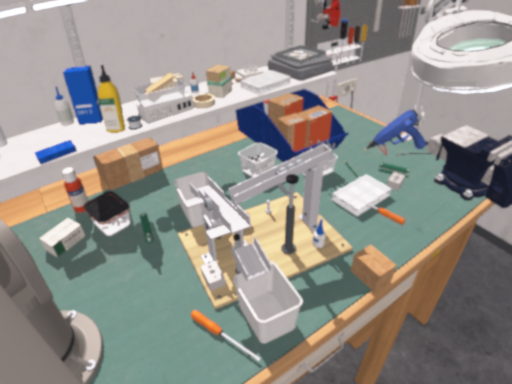

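View pics/top0.png

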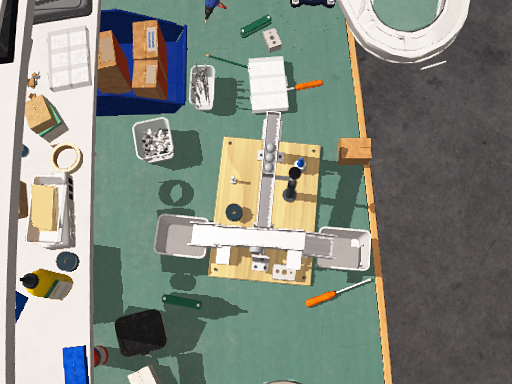

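The scene view shows the sorter in the middle with its pad near (292,179). In the top view, the pad is near (294,173), the balls are near (269,155), and the gate runs (190–305, 237) with press tabs near (228,257) and (292,257).

```bash
python3 - <<'E'
from h import *
import pickle
d=pickle.load(open("d.pkl","rb"));c=d["top"];X=cloud(c)
img=c["pixels"].astype(int)
# pad: depth points near z .246 dark
z=X[...,2];dark=img.max(2)<75
m=dark&(z>.225)&(z<.265);m[:, :275]=0;m[:,320:]=0;m[:150]=0;m[200:]=0
vs,us=np.nonzero(m);print("pad px",us.mean(),vs.mean(),len(us),"cloud",X[m].mean(0)); pad=plane(c,[[us.mean(),vs.mean()]],.246)[0];print("pad ray",pad)
# base plate: yellow-ish contour at z~.012
hsv=cv2.cvtColor(c["pixels"],cv2.COLOR_RGB2HSV)
w=((hsv[...,0]>12)&(hsv[...,0]<30)&(hsv[...,1]>60)&(abs(z-.012)<.015)).astype(np.uint8);w[:, :200]=0;w[:,330:]=0;w[:130]=0;w[290:]=0
n,l,s,_=cv2.connectedComponentsWithStats(w)
vs,us=np.nonzero(w);P=plane(c,np.c_[us,vs],.012)[:,:2].astype(np.float32)
r=cv2.minAreaRect(P);print("plate",r)
# yaw from long side nearest x axis
b=cv2.boxPoints(r);e=[b[1]-b[0],b[2]-b[1]];L=max(e,key=np.linalg.norm);L=L*np.sign(L[0]);yaw=np.arctan2(L[1],L[0]);
o=np.array(r[0])-.105*np.array([np.cos(yaw),np.sin(yaw)]);print("yaw",yaw,"origin",o)
R=np.array([[np.cos(yaw),-np.sin(yaw)],[np.sin(yaw),np.cos(yaw)]])
f=lambda p:(R@p+o)
print("pad pred",f([.149,-.062]))
Q=(X[...,:2]-o)@R
for nm,sy in(("L",1),("R",-1)):
    print(nm,"tab",f([-.05,sy*.088]))
    k=(abs(Q[...,0]+.05)<.012)&(abs(Q[...,1]-sy*.088)<.015)&(z>.03)
    print("  z",np.round(np.percentile(z[k],[10,50,90]),3) if k.any() else None,k.sum())
    k=(abs(Q[...,0])<.01)&(abs(Q[...,1]-sy*.08)<.01);print("  gate z",np.median(z[k]))
vis=cv2.resize(c["pixels"][120:300,150:380,::-1],None,fx=3,fy=3,interpolation=cv2.INTER_CUBIC);cv2.imwrite("pics/crop.png",vis)
E
```

```text
pad px 294.4396551724138 172.66379310344828 116 cloud [ 0.61082044 -0.05713609  0.24324724]
pad ray [ 0.61005363 -0.05688901  0.246     ]
plate ((0.5769789814949036, 0.010722056031227112), (0.2801111936569214, 0.39972981810569763), 81.12470245361328)
yaw -0.1549032 origin [0.47323621 0.02692192]
pad pred [ 0.61088651 -0.0573241 ]
L tab [0.43741192 0.12158247]
  z [0.136 0.14  0.143] 110
  gate z 0.14155425697642232
R tab [ 0.41025786 -0.05231018]
  z [0.042 0.178 0.182] 123
  gate z 0.176746213122408
```

View pics/crop.png

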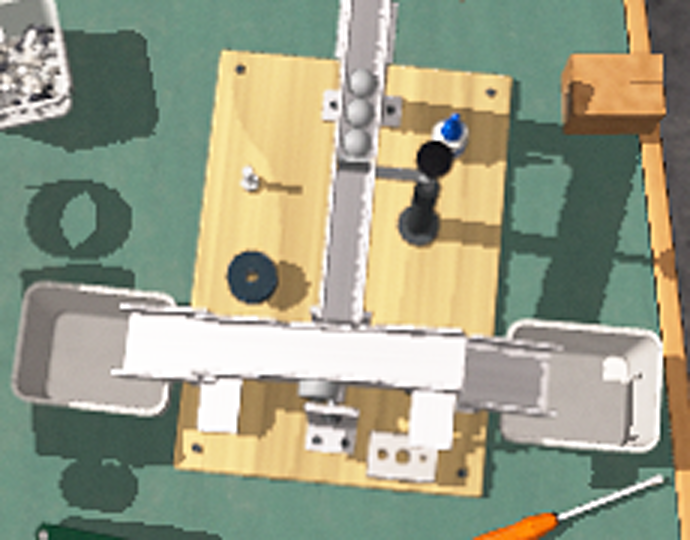

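The gate leans left (right tab raised at z = 0.178), and the plate-derived pad position matches the direct pad measurement to within 1 mm. I'll press the right tab first with shut fingers aligned to the sorter.

```bash
python3 -m jog '[[2.6,-2.6,0,0.04],[5.3,-5.1,0,0.08],[7.9,-7.7,0,0.12],[10.5,-10.2,0,0.16],[13.2,-12.8,0,0.2],[15.8,-15.4,0,0.24],[18.4,-17.9,0,0.28],[21,-20.5,0,0.32],[23.7,-23,0,0.36],[26.3,-25.6,0,0.38],[28.6,-28.9,0,0.38],[30.9,-32.2,0,0.38],[33.2,-35.6,0,0.38],[35.5,-38.9,0,0.38],[36.6,-42.4,0,0.38],[37.6,-45.9,0,0.38],[38.7,-49.3,0,0.38],[39.7,-52.8,0,0.38],[39.7,-52.8,0,0.38],[39.7,-52.8,0,0.38]]' 1 20; python3 - <<'E'
from h import *
P=np.array(bot.get_obs()["eef_pos"]);yaw=-.1549;o=np.array([.4732,.0269])
R=np.array([[np.cos(yaw),-np.sin(yaw)],[np.sin(yaw),np.cos(yaw)]])
print("sorter xy",(P[:2]-o)@R,P, bot.get_obs()["tool_rot"])
E
```

```text
t: 1.77
eef_pos: [0.4196, -0.0534, 0.2312]
tool_rot: [0.0, 0.997, -0.076, -0.0]
contact_force: [-0.1, -1.1, -0.0]
gripper_width: -0.003
grasp_force: 0.0
sorter xy [-0.04053128 -0.08761697] [ 0.41963634 -0.05341471  0.23124733] [ 3.78173401e-06  9.97134410e-01 -7.56502597e-02 -8.19208359e-05]
```

```bash
python3 -m jog '[[-0.5,-0.2,2,0],[-0.5,-0.2,4,0],[-0.5,-0.2,5,0],[-0.5,-0.2,5.5,0],[-0.5,-0.2,6,0],[-0.5,-0.2,6.5,0],[-0.5,-0.2,7,0],[-0.5,-0.2,7.5,0],[-0.5,-0.2,8,0],[-0.5,-0.2,8.4,0],[-0.5,-0.2,8.4,0],[-0.5,-0.2,8.4,0]]'; python3 -m jog '[[0,0,-2,0],[0,0,-4,0],[0,0,-6,0],[0,0,-8,0],[0,0,-8,0],[0,0,-8,0]]'; python3 - <<'E'
from h import *
c=bot.read_camera("scene");X=cloud(c);yaw=-.1549;o=np.array([.4732,.0269])
R=np.array([[np.cos(yaw),-np.sin(yaw)],[np.sin(yaw),np.cos(yaw)]])
cv2.imwrite("pics/s1.png",cv2.resize(c["pixels"][120:350,150:380,::-1],None,fx=2.5,fy=2.5))
c=bot.read_camera("top");T=cloud(c)
for nm,X in(("scene",X),("top",T)):
  Q=(X[...,:2]-o)@R;z=X[...,2]
  for sy in(1,-1):
    k=(abs(Q[...,0]+.05)<.01)&(abs(Q[...,1]-sy*.088)<.015)&(z>.1)&(z<.2)
    print(nm,sy,k.sum(),np.median(z[k]) if k.any() else None)
E
```

```text
t: 2.77
eef_pos: [0.415, -0.0524, 0.1471]
tool_rot: [-0.0, 0.997, -0.078, -0.0]
contact_force: [0.1, -0.6, -0.6]
gripper_width: -0.004
grasp_force: 0.0
t: 3.27
eef_pos: [0.416, -0.0525, 0.2284]
tool_rot: [0.0, 0.997, -0.078, 0.002]
contact_force: [-0.3, 0.2, -0.0]
gripper_width: -0.004
grasp_force: 0.0
scene 1 54 0.17966391536452586
scene -1 94 0.14005226193110026
top 1 83 0.17869496462144152
top -1 0 None
```

View pics/s1.png

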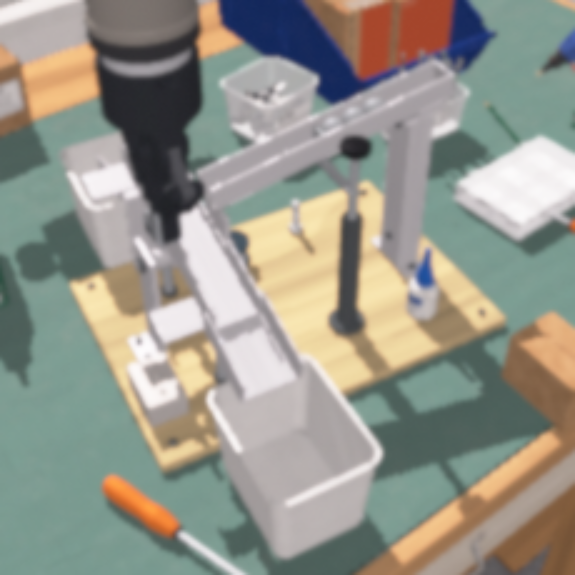

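The gate now leans right: left tab is at 0.179 and right tab at 0.140, and the picture shows the right end down at the mouth above the right tub (~(260,340)). Next I go over the pad.

```bash
python3 -m jog '[[0,0,-2.5,0],[0,0,-4.7,0],[3.5,-0.5,-4.7,0],[7,-1,-4.7,0],[10.5,-1.5,-4.7,0],[14,-2,-4.7,0],[17,-2.4,-4.7,0],[19.3,-2.55,-4.7,0],[19.3,-2.55,-4.7,0],[19.3,-2.55,-4.7,0],[19.3,-2.55,-4.7,0]]'; python3 - <<'E'
from h import *
o=bot.get_obs();print(o["eef_pos"],o["contact_force"])
E
```

```text
t: 4.28
eef_pos: [0.6085, -0.0572, 0.2729]
tool_rot: [0.0, 0.997, -0.078, -0.001]
contact_force: [-0.6, -0.4, -0.6]
gripper_width: -0.003
grasp_force: 0.0
[ 0.60854891 -0.05719515  0.27294134] [-0.5747948  -0.43814607 -0.55740159]
```

```bash
python3 -m jog '[[0.2,0,1,0],[0.2,0,2,0],[0.2,0,2.6,0],[0.2,0,3.2,0],[0.2,0,3.8,0],[0.2,0,4.4,0],[0.2,0,4.8,0],[0.2,0,4.9,0],[0.2,0,4.9,0],[0.2,0,4.9,0]]'; python3 - <<'E'
from h import *
o=bot.get_obs();print(o["eef_pos"],o["contact_force"])
c=bot.read_camera("top");cv2.imwrite("pics/t2.png",cv2.resize(c["pixels"][60:300,150:400,::-1],None,fx=2.4,fy=2.4))
E
```

```text
t: 5.12
eef_pos: [0.6117, -0.0577, 0.2256]
tool_rot: [0.0, 0.997, -0.078, 0.0]
contact_force: [-1.9, -0.4, 5.0]
gripper_width: 0.0
grasp_force: 2.1
[ 0.6117039  -0.05769755  0.22557922] [-1.91249578 -0.36291989  5.00422915]
```

View pics/t2.png

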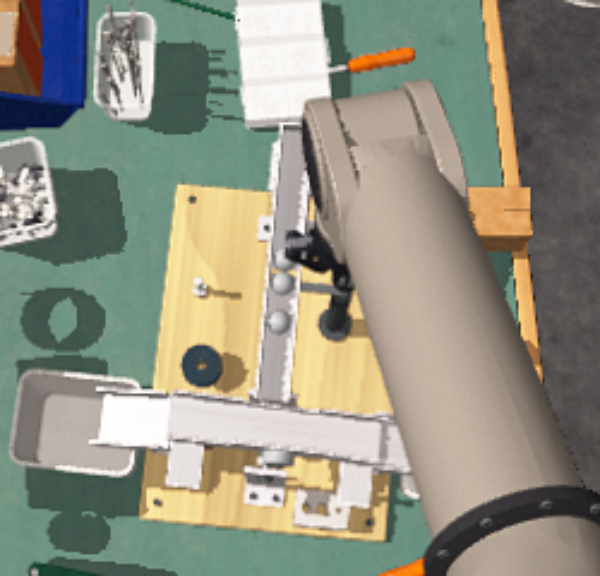

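The blade is down: the balls at (283,284) and (278,322) are rolling down the channel. I keep holding, 1 mm deeper.

```bash
for i in 1; do python3 -m jog '[[0,0,0.1,0],[0,0,0.1,0],[0,0,0.1,0],[0,0,0.1,0],[0,0,0.1,0],[0,0,0.1,0],[0,0,0.1,0],[0,0,0.1,0],[0,0,0.1,0],[0,0,0.1,0],[0,0,0.1,0],[0,0,0.1,0],[0,0,0.1,0],[0,0,0.1,0],[0,0,0.1,0],[0,0,0.1,0],[0,0,0.1,0],[0,0,0.1,0],[0,0,0.1,0],[0,0,0.1,0]]'; done; python3 -m jog '[[0,0,0,0],[0,0,0,0],[0,0,0,0],[0,0,0,0],[0,0,0,0],[0,0,0,0],[0,0,0,0],[0,0,0,0],[0,0,0,0],[0,0,0,0],[0,0,0,0],[0,0,0,0],[0,0,0,0],[0,0,0,0],[0,0,0,0],[0,0,0,0],[0,0,0,0],[0,0,0,0],[0,0,0,0],[0,0,0,0]]'; python3 - <<'E'
from h import *
c=bot.read_camera("scene");cv2.imwrite("pics/s3.png",cv2.resize(c["pixels"][130:350,170:370,::-1],None,fx=2.7,fy=2.7))
E
```

```text
t: 6.83
eef_pos: [0.6118, -0.0577, 0.2244]
tool_rot: [0.0, 0.997, -0.078, 0.0]
contact_force: [-0.1, 0.4, 3.9]
gripper_width: 0.002
grasp_force: 2.1
t: 8.5
eef_pos: [0.6117, -0.0576, 0.2243]
tool_rot: [0.0, 0.997, -0.078, 0.0]
contact_force: [1.0, -0.2, 3.6]
gripper_width: -0.0
grasp_force: 2.2
```

View pics/s3.png

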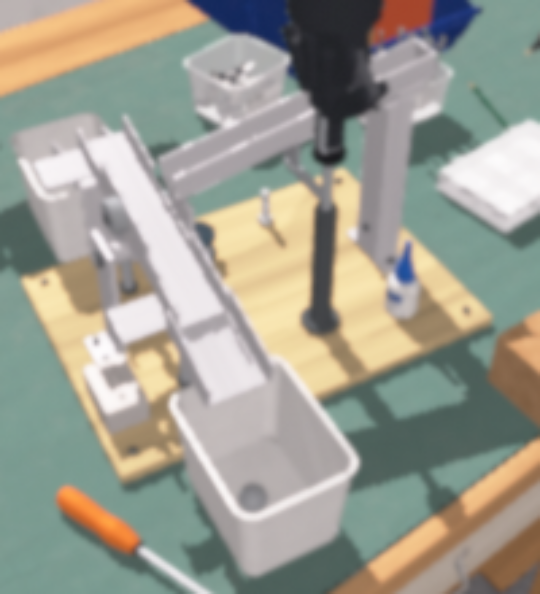

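One ball is visible in the right tub at (252,495), and the others may be hidden by its near wall. I'll check from above before letting go.

```bash
python3 - <<'E'
from h import *
c=bot.read_camera("top");a=cv2.resize(c["pixels"][60:300,150:400,::-1],None,fx=1.6,fy=1.6)
c=bot.read_camera("wrist");b=cv2.resize(c["pixels"][:,:,::-1],(400,300));b=cv2.copyMakeBorder(b,0,84,0,0,cv2.BORDER_CONSTANT)
cv2.imwrite("pics/t4.png",np.hstack([a,b]))
E
```

```text
(no output)
```

View pics/t4.png

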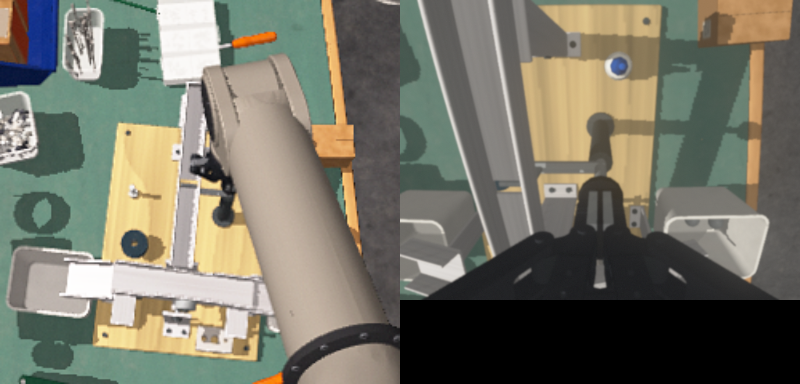

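The channel is empty in both the top view (190,100–260) and the wrist view (left, 440–520), and the gate shows no ball. I let the pad up, withdraw along the way I came, and verify.

```bash
python3 -m jog '[[0,0,-0.6,0],[0,0,-1.2,0],[0,0,-1.8,0],[0,0,-2.5,0],[0,0,-4,0],[0,0,-6,0],[0,0,-8,0],[-2,4,-8,0],[-4,8,-8,0],[-6,11,-8,0],[-8,14,-8,0],[-10,17,-8,0],[-12,20,-8,0],[-14,23,-8,0],[-16,26,-8,0],[-18,29,-8,0],[-18,29,-8,0],[-18,29,-8,0]]'; python3 - <<'E'
from h import *
c=bot.read_camera("top");X=cloud(c)
cv2.imwrite("pics/t5.png",cv2.resize(c["pixels"][90:310,140:390,::-1],None,fx=2.6,fy=2.6))
m=(c["pixels"].max(2)<75)&(X[...,2]>.2)&(X[...,2]<.265);m[:, :275]=0;m[:,320:]=0;m[:150]=0;m[200:]=0
print("pad z",np.median(X[m][:,2]),m.sum())
E
```

```text
t: 10.15
eef_pos: [0.3866, -0.3176, 0.3043]
tool_rot: [-0.0, 0.997, -0.081, -0.001]
contact_force: [-0.2, 0.6, 0.5]
gripper_width: -0.001
grasp_force: 0.0
pad z 0.24315512687073548 117
```

View pics/t5.png

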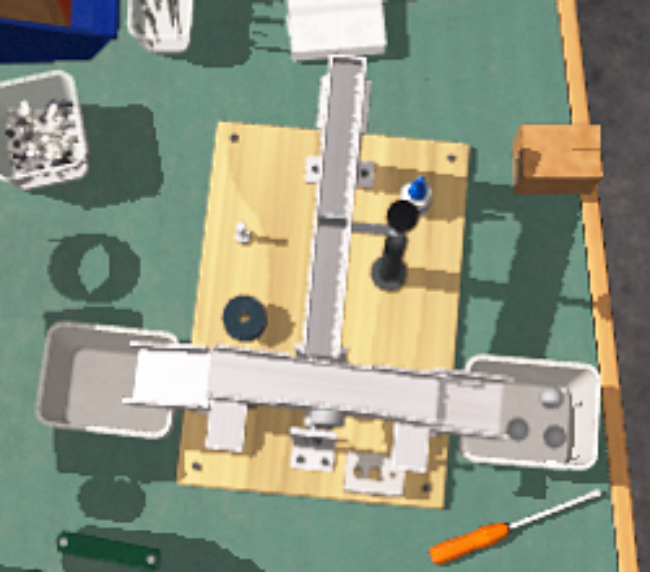

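All three balls lie in the right tub at (551,396), (517,428) and (554,435). The pad is up, the gate leans right, and everything else is where it was.

```bash
python3 -c "
from station import bot
print(bot.hand_in())"
```

```text
the job is handed in; nothing more can be done
None
```

The job is done and handed in: the gate now leans right, all three balls are in the right tub, the pad is back up, and nothing around the sorter was moved.

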